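# Push the spare vacuum filter into the free fitting

## Task

Take the spare in-line filter out of the rack and push its steel stem into the one free push-in fitting of the vacuum manifold, past the grip until it is fully home against the stop, pressing firmly but without forcing it. Then tug it gently upward so that the fitting's collar rises and bites (do not pull it loose), let it back down so that collar and filter are home again, and let go. Leave the plug in the rack, the two glass dishes and the forceps where they lie.

Things in the scene. Friction and masses are not known exactly. Their poses are not given: they have to be found in the camera images.
- filter_center (a point): the spare filter: metal cartridge 30 mm across, upright, 100 mm tall in all, about 0.3 kg, with a round steel stem below, 12 mm across and 45 mm long, its foot tapered over 3.5 mm to 8 mm. The cartridge's straight part is 50 to 95 mm above the foot. Point: on the axis, 72 mm above the foot; z up along the axis. It starts standing loosely in an outer hole of the rack.
- rack: grey plastic rack, 70 x 180 x 40 mm high, fixed; origin under its centre; three holes along its y at -65, 0, +65 mm, each 14 mm across, 30 mm deep (hole floor 10 mm above the bench). The outer holes hold the filter and a stubby black-headed plug, either way round; the middle one is empty.
- manifold: aluminium block, 75 x 290 x 35 mm high, fixed; origin under its centre; three upright brass fittings (30 mm across, black collar on top) stand on it along its y at -90, 0, +90 mm. One is free, one already has a filter like the spare one (top 163 mm above the bench), one is shut by a black-headed plug; any order.
- port_mouth (a point): centre of the free fitting's open mouth, at the top of its black collar, 92 mm above the bench; z up. Upright bore 14 mm across, flared to about 17 mm at the mouth. 13 mm down, a ring of hidden sprung jaws closes to 9 mm: pushing the stem's foot through takes a peak of about 8 to 20 N, then a steady drag of 4 to 11 N (less when paused).
- valve (a joint): travel of the hidden sprung pin in the free fitting, m: 0 untouched, 0.006 fully pressed. The foot meets it 20 to 28 mm below the mouth (unknown, differs each time); it gives way 6 mm under only 1 to 2 N above the drag, then stops dead: fully home, 26 to 34 mm deep, known by the force rising sharply (about 8 N per mm). Over 40 N on the pin bends it. Noisy.
- collar (a joint): rise of the free fitting's black ring collar (24 mm across), m: 0 down, 0.003 fully up. It carries the jaws: a pull of 2 to 5 N beyond the filter's weight lifts collar and filter together 3 mm against a spring to a stop; beyond about 8 N the stem starts to slip slowly up through the jaws. Let down, the spring draws the collar down; pushing lightly brings a slipped stem home again.
- plug_center (a point): spare plug in the rack: steel stem 12 mm across with a black disc head 26 mm across, 58 mm tall; point on its axis 30 mm above its foot. Leave alone.
- dish: open glass dish, 64 mm across, 16 mm high; origin under its centre. Leave alone.
- dish_shut: small shut glass dish, 48 mm across, 14 mm high; origin under its centre. Leave alone.
- forceps: steel forceps lying flat, 120 mm long; origin under the middle. Leave alone.

How it is judged:
By the outcome, as a careful person would: the job done as asked, in the order asked, and still so for the second after the job is handed in, with the robot touching nothing.
It also fails if it takes over 72 s, if anything falls off the work surface, if the arm or the gripper's body presses on something with over 40 N, if the wrist force passes 120 N, or if a joint passes its speed limit or range.

## Robot

A 6-joint arm with a two-finger parallel gripper is mounted at the origin on the work surface. World frame = base frame: x ahead of the robot, y to its left, z up, the work surface at z = 0. Lengths are in m, angles in degrees, forces in N, time in s.
With the tool pointing down it reaches from about 0.3 to 1 m from the base axis. Payload 5.1 kg.
Tool frame: the origin (TCP) lies at the very end of the fingers, on their centre line; the grasp point (between the pads) lies 19 mm behind it; z points along the fingers, y is the line along which they close (so a half turn about z gives the same grasp; the last joint's range is limited). The gripper opens to 95 mm and grips with 3 to 60 N. Pads are 20 mm wide; open, the fingers measure 119 mm over their backs; the gripper's body (75 mm by 180 mm) begins 59 mm behind the grasp point.
Start: joints at [59.381, 7.093, 94.555, -0, 78.352, -4.733], TCP at [0.284, 0.585, 0.215] pointing down, gripper open.
Joint ranges: [-149.61, 149.61], [-58.7, 133.49], [1.44, 155.28], [-77.14, 257.14], [18.33, 153.61], [-166.67, 166.67]. Speed limits (degrees/s): [147.25, 147.25, 180, 180, 180, 180].

## Interface

Orientations are given as a 3x3 rotation matrix whose columns are the frame's x, y, z axes.
In Python, from rig import get_obs, snapshot, get_calibration, finish_job gives the robot as it stands.
- The arm moves only by the shell command python3 -m creep 'ROWS' [FORCE]. ROWS is JSON, a list of rows, each a list of 5 numbers: the closure in counts, from 0 (fully open) to 255 (shut), then the shift along the tool's x, y, z in mm, then the turn about the tool's z in degrees. In form: [[gripper, dx, dy, dz, twist], ...]. A call has 1 to 12 rows; each row shifts and turns the commanded pose from where the row before left it, along the tool's axes as they then stand; what a row does not reach is not made up. A row lasts 1/12 s, in which the tool goes at most 41.7 mm and 7.16 degrees, less where a joint would pass 70% of its speed; a pose out of reach is approached as far as the arm can. A call with a gripper value outside its range is refused whole. The fingers move at their own pace and stop on an object; FORCE is the grip in N (left out, the last holds). Time passes only in rows, so rows that do not move let the fingers close. It gives the time, the measured TCP pose, the force, the opening and the grip force at its end, in the units of the state.
- get_obs(): the state, without advancing time (a new reading comes with each control period).
- snapshot(name): name is "scene" or "top"; returns the picture (420x560x3 uint8, red, green, blue); there is no depth.
- get_calibration(name): a dict with "vertical_fov" (degrees; the focal length in pixels is half the picture's height over the tangent of half this angle, whatever the lens; pixels are square), "cx", "cy" (the principal point, pixels), "extrinsics" (4x4, takes a point from camera to world coordinates). Camera axes: x right, y down, z forward; pixel columns grow to the right and rows downward; lengths in m; the calibration is good to about 2 mm. A picture is of the moment at which its call begins. get_calibration takes no time and is no camera call.
- finish_job(): hands the job in; it is judged then, once.
The state is a dict: "time_s": time; "joint_pos": joint angles; "qd": joint speeds; "effort": joint torques, N m; "eef_pos": TCP position; "eef_rot": TCP orientation; "wrist_force": force on the tool from outside, world axes, zero at the start; "torque": the same for the moment, N m; "width": opening from 0.0 (shut) to 1.0 (fully open); "finger_force": force on a finger pad.
Only numpy, scipy, OpenCV 4.12 (cv2) and the standard library are available. Lean on these libraries where they do the work, as an engineer would, in place of code of your own. Each camera call takes 0.05 s, during which the arm holds its last target. There are 200 camera calls.

## Working session

There is one attempt and no reset: what is moved stays moved. The work goes in short steps, Python scripts to look and compute and a shell command to move; the robot and the scene stay as the last step left them, time stands still between calls to the robot, and variables do not carry over. Pictures are saved under pics/ and viewed, at most 10 in all, crops included, and the job is handed in when it is done.

```bash
mkdir -p pics; ls
python3 - <<'E'
from rig import *
import cv2
for n in("scene","top"):
    cv2.imwrite(f"pics/{n}0.png",snapshot(n)[:,:,::-1]); print(n,get_calibration(n))
o=get_obs();print(o)
E
```

```text
pics
scene {'vertical_fov': 53.325517920599005, 'cx': 280.2093367434881, 'cy': 212.39535769345585, 'extrinsics': array([[-0.63059615,  0.65799975, -0.41156388,  0.8205862 ],
       [ 0.77605445,  0.52818194, -0.34462056,  0.31139185],
       [-0.00937963, -0.53671238, -0.84371313,  0.76675558],
       [ 0.        ,  0.        ,  0.        ,  1.        ]])}
top {'vertical_fov': 56.927004707513056, 'cx': 270.55990572968153, 'cy': 211.50535529761788, 'extrinsics': array([[ 0.02372355, -0.9994177 ,  0.02452448,  0.47756462],
       [-0.99961987, -0.02405875, -0.01346434,  0.04020362],
       [ 0.01404653, -0.02419574, -0.99960855,  0.84583838],
       [ 0.        ,  0.        ,  0.        ,  1.        ]])}
{'time_s': 0.1, 'joint_pos': array([ 5.93850381e+01,  7.13050831e+00,  9.46254296e+01, -1.39572602e-03,
        7.83534625e+01, -4.73310781e+00]), 'qd': array([-0.03682357, -0.06643759, -0.13635532, -0.03084917, -0.07609162,
       -0.05707859]), 'effort': array([ 2.76026603e-04, -4.18881083e+01, -3.61096072e+01,  7.77708669e-02,
        4.61794110e-02, -5.48191883e-05]), 'eef_pos': array([0.28347422, 0.58427897, 0.21351007]), 'eef_rot': array([[-8.99698164e-01,  4.36511520e-01, -9.51857575e-04],
       [ 4.36512537e-01,  8.99696651e-01, -1.65539318e-03],
       [ 1.33784879e-04, -1.90485197e-03, -9.99998177e-01]]), 'wrist_force': array([ 0.32057151, -0.04886159, -0.81864561]), 'torque': array([ 0.02503038, -0.00971592,  0.01564834]), 'finger_force': 0.0, 'width': 1.001039189707058}
```

View pics/scene0.png

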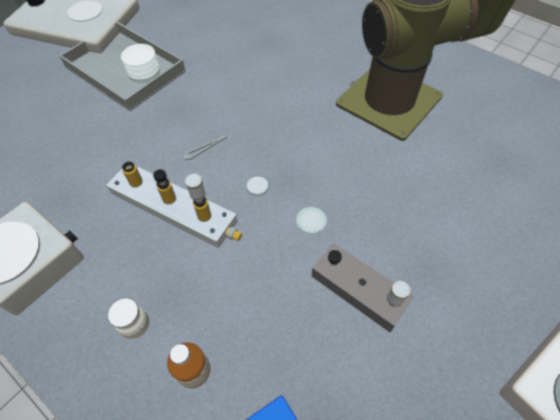

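View pics/top0.png

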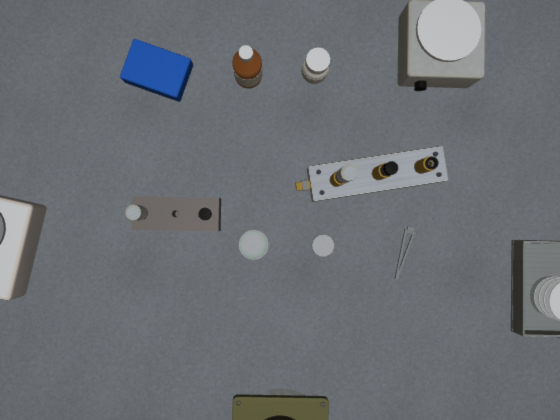

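The spare filter is at top (134,213) and scene (400,290), with the plug at top (205,213). The free fitting is at top (430,163) and scene (130,168). The next image enlarges these spots.

Run:
```python
import cv2,numpy as np
t=cv2.imread("pics/top0.png");s=cv2.imread("pics/scene0.png")
def c(i,u,v):  # 50x37 crop, x8
    return cv2.resize(i[v-18:v+19,u-25:u+25],(400,296),interpolation=cv2.INTER_CUBIC)
cv2.imwrite("pics/m.png",np.vstack([np.hstack([c(t,134,213),c(t,428,163)]),np.hstack([c(s,400,292),c(s,132,172)])]))
```

```text
(no output)
```

View pics/m.png

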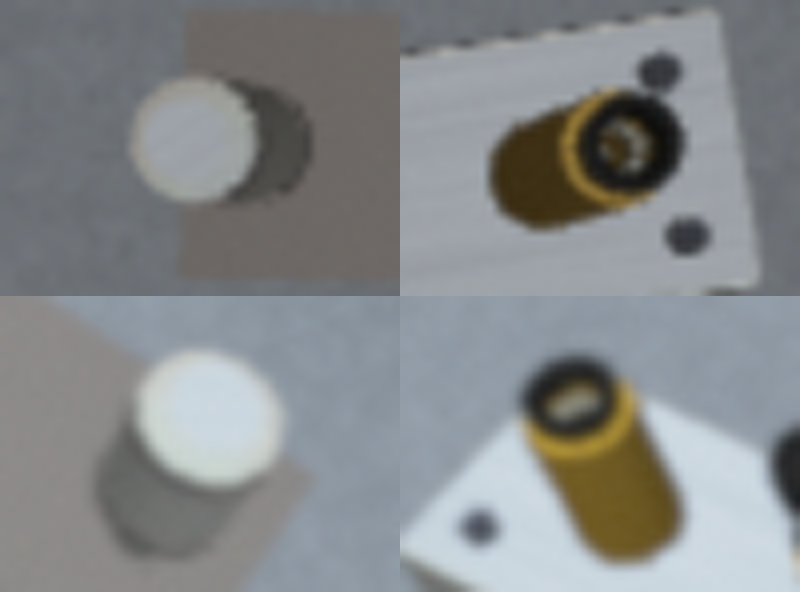

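The mosaic puts the filter top centre at top (132.8,211.9) and scene (400.8,288.4). The open mouth is at top (431.7,162.4) and scene (128,166.1).

```bash
cat > h.py <<'E'
import numpy as np
from rig import *
def ray(n,u,v):
    c=get_calibration(n);f=210/np.tan(np.radians(c["vertical_fov"]/2));E=c["extrinsics"]
    d=E[:3,:3]@[(u-c["cx"])/f,(v-c["cy"])/f,1];return E[:3,3],d/np.linalg.norm(d)
def plane(n,u,v,z):
    o,d=ray(n,u,v);return o+d*(z-o[2])/d[2]
def tri(p,q):
    o,d=ray("top",*p);o2,d2=ray("scene",*q)
    t=np.linalg.lstsq(np.c_[d,-d2],o2-o,rcond=None)[0];a,b=o+d*t[0],o2+d2*t[1];return (a+b)/2,np.linalg.norm(a-b)
def shift(p):  # world target of TCP -> tool-axis mm
    o=get_obs();return (o["eef_rot"].T@(np.array(p)-o["eef_pos"])*1000).round(1)
E
python3 - <<'E'
from h import *
np.set_printoptions(suppress=True,precision=4)
for nm,p,q,z in(("filter",(132.8,211.9),(400.8,288.4),.11),("port",(431.7,162.4),(128,166.1),.092)):
    print(nm,tri(p,q),plane("top",*p,z),plane("scene",*q,z))
# manifold base corners (top pic), rack holes, dishes
for p in((310,167),(445,149),(447,177),(314,200)):print(plane("top",*p,.035))
for p in((176,213.5),(134,196),(219,231)):print(plane("top",*p,.04))
E
```

```text
filter (array([0.4883, 0.2934, 0.1038]), np.float64(0.0013635531136434835)) [0.4886 0.2907 0.11  ] [0.4909 0.2941 0.11  ]
port (array([ 0.5999, -0.2845,  0.0892]), np.float64(0.002029784355774672)) [ 0.6001 -0.2841  0.092 ] [ 0.6003 -0.281   0.092 ]
[ 0.593  -0.0514  0.035 ]
[ 0.6386 -0.3366  0.035 ]
[ 0.5793 -0.3416  0.035 ]
[ 0.5238 -0.0613  0.035 ]
[0.4885 0.2253 0.04  ]
[0.5227 0.3131 0.04  ]
[0.4543 0.1353 0.04  ]
```

```bash
python3 -m creep '[[0,0,0,0,6.9],[0,0,0,0,6.9],[0,0,0,0,6.9],[0,0,0,0,6.9],[0,0,0,0,6.9],[0,0,0,0,6.9],[0,0,0,0,6.9],[0,0,0,0,6.7],[0,0,0,0,0]]'; python3 -c "
from h import *
print(shift([.489,.291,.16]),get_obs()['eef_rot'].round(3))"
```

```text
time_s: 0.85
eef_pos: [0.2837, 0.5845, 0.214]
eef_rot: [[-0.157, 0.988, -0.001], [0.988, 0.157, -0.001], [-0.001, -0.001, -1.0]]
wrist_force: [0.1, -0.0, -0.8]
width: 0.998
finger_force: 0.0
[-321.9  156.9   54.1] [[-0.157  0.988 -0.001]
 [ 0.988  0.157 -0.001]
 [-0.001 -0.001 -1.   ]]
```

```bash
python3 -m creep '[[0,-16,8,0,0],[0,-34,16,2,0],[0,-34,16,6,0],[0,-34,16,7,0],[0,-34,16,7,0],[0,-34,17,7,0],[0,-34,17,7,0],[0,-34,17,6,0],[0,-34,17,6,0],[0,-24,12,6,0],[0,-10,5,0,0],[0,0,0,0,0]]'
python3 - <<'E'
from h import *
import cv2
print(shift([.489,.291,.063]))
t,s=snapshot("top"),snapshot("scene")
cv2.imwrite("pics/a.png",np.hstack([cv2.resize(t[150:290,60:200],(400,400)),cv2.resize(s[210:350,330:470],(400,400))])[:,:,::-1])
E
```

```text
time_s: 1.85
eef_pos: [0.4906, 0.2898, 0.16]
eef_rot: [[-0.157, 0.988, -0.001], [0.988, 0.157, -0.001], [-0.001, -0.001, -1.0]]
wrist_force: [-0.3, 0.3, -0.0]
width: 0.999
finger_force: 0.0
[ 1.5 -1.2 97. ]
```

View pics/a.png

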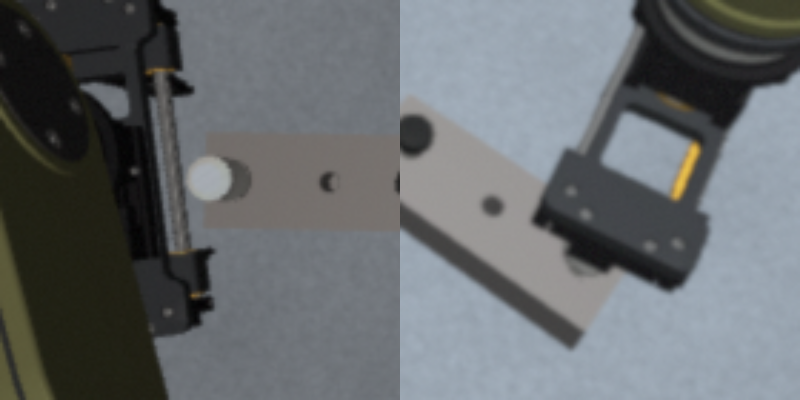

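```bash
python3 -m creep '[[0,1.5,-1.2,10,0],[0,0,0,15,0],[0,0,0,15,0],[0,0,0,15,0],[0,0,0,15,0],[0,0,0,12,0],[0,0,0,9,0],[0,0,0,4,0],[0,0,0,0,0],[0,0,0,0,0]]' 5; python3 -m creep '[[120,0,0,0,0],[120,0,0,0,0],[120,0,0,0,0],[120,0,0,0,0],[120,0,0,0,0],[120,0,0,0,0]]' 5;python3 - <<'E'
from h import *
import cv2
t,s=snapshot("top"),snapshot("scene")
cv2.imwrite("pics/b.png",np.hstack([cv2.resize(t[150:290,60:200],(400,400)),cv2.resize(s[240:340,350:450],(400,400))])[:,:,::-1])
E
```

```text
time_s: 2.78
eef_pos: [0.4885, 0.2934, 0.066]
eef_rot: [[-0.159, 0.987, 0.0], [0.987, 0.159, 0.0], [0.0, 0.001, -1.0]]
wrist_force: [-0.0, 0.3, -0.4]
width: 0.999
finger_force: 0.0
time_s: 3.28
eef_pos: [0.4885, 0.293, 0.0658]
eef_rot: [[-0.158, 0.987, 0.0], [0.987, 0.158, 0.0], [0.0, 0.0, -1.0]]
wrist_force: [-0.3, -0.5, -0.3]
width: 0.638
finger_force: 0.0
```

View pics/b.png

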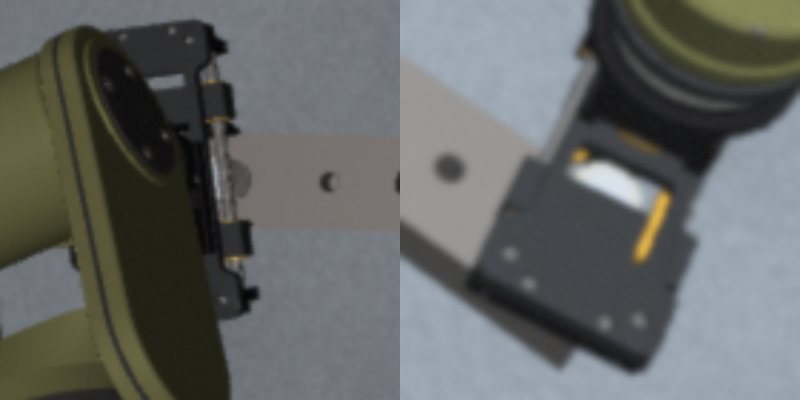

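```bash
python3 -m creep '[[120,-2,0,3,0],[150,0,0,0,0],[180,0,0,0,0],[200,0,0,0,0],[220,0,0,0,0],[255,0,0,0,0],[255,0,0,0,0],[255,0,0,0,0],[255,0,0,0,0],[255,0,0,0,0]]' 5
```

```text
time_s: 4.22
eef_pos: [0.4887, 0.291, 0.0627]
eef_rot: [[-0.158, 0.987, 0.0], [0.987, 0.158, 0.0], [0.0, 0.0, -1.0]]
wrist_force: [-0.5, -0.1, 0.4]
width: 0.312
finger_force: 5.0
```

```bash
python3 -m creep '[[255,0,0,0,0],[255,0,0,0,0],[255,0,0,0,0]]' 50;  python3 -m creep '[[255,0,0,-3,0],[255,0,0,-6,0],[255,0,0,-10,0],[255,0,0,-15,0],[255,0,0,-20,0],[255,0,0,-25,0],[255,0,0,-30,0],[255,0,0,-20,0],[255,0,0,-8,0],[255,0,0,0,0],[255,0,0,0,0]]'; python3 -c "
from h import *
print(shift([.600,-.283,.2]))"
```

```text
time_s: 4.47
eef_pos: [0.4887, 0.291, 0.0627]
eef_rot: [[-0.158, 0.987, 0.0], [0.987, 0.158, 0.0], [0.0, 0.0, -1.0]]
wrist_force: [-0.2, -0.3, -0.8]
width: 0.307
finger_force: 50.0
time_s: 5.38
eef_pos: [0.4883, 0.2908, 0.1993]
eef_rot: [[-0.158, 0.987, -0.001], [0.987, 0.158, -0.0], [-0.0, -0.001, -1.0]]
wrist_force: [-0.2, 0.3, -3.8]
width: 0.312
finger_force: 50.0
[-584.3   19.4   -0.6]
```

Filter in hand (−3 N at the wrist). I'll carry it high enough to clear the neighbouring filter.

```bash
python3 -m creep '[[255,-5,0,-12,0],[255,-15,0,-15,0],[255,-25,1,-15,0],[255,-36,1,-8,0],[255,-36,1,0,0],[255,-36,1,0,0],[255,-36,2,0,0],[255,-36,2,0,0],[255,-36,2,0,0],[255,-36,1,0,0],[255,-36,1,0,0],[255,-36,1,0,0]]'; python3 -m creep '[[255,-36,1,0,0],[255,-36,1,0,0],[255,-36,1,0,0],[255,-36,1,0,0],[255,-36,1,0,0],[255,-25,1,0,0],[255,-12,1,0,0],[255,0,0,0,0],[255,0,0,0,0]]'; python3 -c "
from h import *
print(shift([.600,-.283,.17]))"
```

```text
time_s: 6.38
eef_pos: [0.559, -0.0732, 0.2482]
eef_rot: [[-0.158, 0.987, -0.003], [0.987, 0.158, 0.001], [0.001, -0.003, -1.0]]
wrist_force: [0.3, 0.4, -2.3]
width: 0.31
finger_force: 50.0
time_s: 7.13
eef_pos: [0.6006, -0.2842, 0.2482]
eef_rot: [[-0.158, 0.988, -0.003], [0.988, 0.158, 0.002], [0.003, -0.002, -1.0]]
wrist_force: [-0.1, 0.9, -2.9]
width: 0.307
finger_force: 50.0
[ 1.1 -0.2 78.2]
```

```bash
python3 -m creep '[[255,1,0,12,0],[255,0,0,20,0],[255,0,0,20,0],[255,0,0,15,0],[255,0,0,8,0],[255,0,0,3,0],[255,0,0,0,0]]'
python3 - <<'E'
from h import *
import cv2
print(get_obs()["eef_pos"])
t,s=snapshot("top"),snapshot("scene")
cv2.imwrite("pics/c.png",np.hstack([cv2.resize(t[130:200,390:460],(400,400),interpolation=2),cv2.resize(s[125:195,95:165],(400,400),interpolation=2)])[:,:,::-1])
E
```

```text
time_s: 7.72
eef_pos: [0.6008, -0.2826, 0.1707]
eef_rot: [[-0.159, 0.987, -0.001], [0.987, 0.159, 0.001], [0.001, -0.001, -1.0]]
wrist_force: [0.1, -0.5, -3.8]
width: 0.309
finger_force: 50.0
[ 0.60079006 -0.28259368  0.17070315]
```

View pics/c.png

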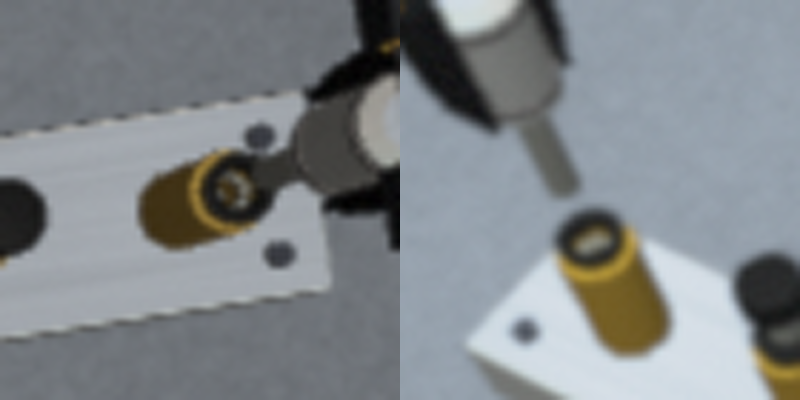

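Gripped stem above the mouth: in the scene view its foot is near (123.6,157.8) and the mouth near (128.3,166.3). The stem axis passes within about 1 px of the mouth centre. I'll measure the differential offset.

Run:
```python
from h import *
import cv2
o=get_obs();foot=o["eef_pos"]-[0,0,.0527]
print("foot",foot, "scene foot",plane("scene",123.6,157.8,foot[2]),"scene port",plane("scene",128.3,166.3,.092),"top port",plane("top",431.7,162.4,.092))
def proj(n,p):
    c=get_calibration(n);E=c["extrinsics"];f=210/np.tan(np.radians(c["vertical_fov"]/2));q=E[:3,:3].T@(np.array(p)-E[:3,3]);return (f*q[0]/q[2]+c["cx"],f*q[1]/q[2]+c["cy"])
for n in("top","scene"):print(n,"foot",proj(n,foot),"cart bottom",proj(n,foot+[0,0,.045]),"top",proj(n,foot+[0,0,.1]))
t,s=snapshot("top"),snapshot("scene")
def c(i,u,v):return cv2.resize(i[v-20:v+20,u-20:u+20],(400,400),interpolation=2)
cv2.imwrite("pics/d.png",np.hstack([c(t,442,158),c(s,124,158)])[:,:,::-1])
```

```text
foot [ 0.60176861 -0.28351436  0.12022757] scene foot [ 0.60120695 -0.27976657  0.12022757] scene port [ 0.60028741 -0.2800713   0.092     ] top port [ 0.60013975 -0.28413844  0.092     ]
top foot (np.float64(437.7985952568921), np.float64(159.28153415086308)) cart bottom (np.float64(449.09289323629775), np.float64(155.25257505955855)) top (np.float64(465.07772094091683), np.float64(149.55038648432406))
scene foot (np.float64(122.17424811938918), np.float64(157.06785445984488)) cart bottom (np.float64(114.47835903535727), np.float64(141.86536326715833)) top (np.float64(104.0227916432764), np.float64(121.21139210709386))
```

View pics/d.png

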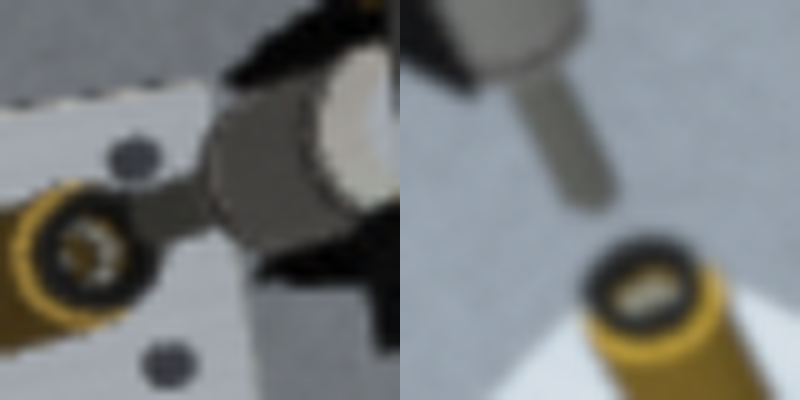

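The stem's foot is at scene ≈(122.4,157) and the mouth at ≈(128,166). Eye estimates scatter by about 0.5 px, so I'll difference against the first pictures for sub-pixel axes.

```bash
cat > ax.py <<'E'
from h import *
import cv2
def proj(n,p):
    c=get_calibration(n);E=c["extrinsics"];f=210/np.tan(np.radians(c["vertical_fov"]/2));q=E[:3,:3].T@(np.array(p)-E[:3,3]);return np.array((f*q[0]/q[2]+c["cx"],f*q[1]/q[2]+c["cy"]))
ps=[]
for n,pp in(("top",(432,162)),("scene",(128,166))):
    im0=cv2.imread(f"pics/{n}0.png").astype(float);A=[]
    for k in range(4):A.append(snapshot(n)[:,:,::-1].astype(float));ps.append(get_obs()["eef_pos"])
    im=np.mean(A,0);d=np.abs(im-im0).sum(2);foot=np.mean(ps,0)-[0,0,.0527]
    hs=np.arange(.010,.040,.003)
    # sample the diff perpendicular to the expected stem axis
    a,b=proj(n,foot),proj(n,foot+[0,0,.045]);e=(b-a)/np.linalg.norm(b-a);m=np.array([-e[1],e[0]])
    off=np.arange(-6,6.01,.1);R=[]
    for h in hs:
        p=proj(n,foot+[0,0,h]);q=p+off[:,None]*m
        w=cv2.remap(d.astype(np.float32),q[:,:1].astype(np.float32),q[:,1:].astype(np.float32),1).ravel()
        i=np.where(w>w.max()/2)[0];R.append((off[i[0]]+off[i[-1]])/2);R[-1]=(round(R[-1],2),round(off[i[-1]]-off[i[0]],1))
    print(n,"foot",foot.round(4),"off/width px",R,"perp",m.round(2))
    g=im0.max(2);u,v=pp;M=np.zeros(g.shape,np.uint8);M[v-9:v+9,u-9:u+9]=(g[v-9:v+9,u-9:u+9]<75)
    cs,_=cv2.findContours(M,0,1);c=max(cs,key=cv2.contourArea);E=cv2.fitEllipse(c)
    z=.092;q=np.array(E[0]);print(" collar",np.round(E,2) if 0 else E,plane(n,*q,z).round(4),"perp off of port vs proj(foot xy)",((q-proj(n,[foot[0],foot[1],z]))@m).round(2))
E
python3 ax.py
```

```text
top foot [ 0.6017 -0.2838  0.1202] off/width px [(np.float64(-0.2), np.float64(6.0)), (np.float64(-0.25), np.float64(5.9)), (np.float64(-0.35), np.float64(6.1)), (np.float64(-0.2), np.float64(6.6)), (np.float64(-0.55), np.float64(8.7)), (np.float64(-0.75), np.float64(10.3)), (np.float64(-0.25), np.float64(11.5)), (np.float64(-0.0), np.float64(12.0)), (np.float64(-0.0), np.float64(12.0)), (np.float64(-0.0), np.float64(12.0))] perp [0.34 0.94]
 collar ((431.2295837402344, 162.60153198242188), (11.402236938476562, 12.278043746948242), 68.41873931884766) [ 0.5997 -0.2832  0.092 ] perp off of port vs proj(foot xy) 0.81
scene foot [ 0.6014 -0.2837  0.1197] off/width px [(np.float64(1.0), np.float64(5.8)), (np.float64(1.0), np.float64(5.6)), (np.float64(0.95), np.float64(5.7)), (np.float64(1.0), np.float64(5.6)), (np.float64(1.0), np.float64(5.6)), (np.float64(1.05), np.float64(5.5)), (np.float64(1.05), np.float64(5.7)), (np.float64(1.1), np.float64(5.8)), (np.float64(1.35), np.float64(6.9)), (np.float64(-0.0), np.float64(12.0))] perp [ 0.89 -0.45]
 collar ((127.95291900634766, 166.2097625732422), (8.349346160888672, 10.151880264282227), 83.17039489746094) [ 0.6006 -0.2808  0.092 ] perp off of port vs proj(foot xy) 0.9
```

```bash
python3 -m creep '[[255,-2,-1.5,0,0],[255,0,0,4,0],[255,0,0,6,0],[255,0,0,6,0],[255,0,0,4,0],[255,0,0,2,0],[255,0,0,0,0],[255,0,0,0,0]]'; python3 ax.py | cut -c1-150
```

```text
time_s: 8.98
eef_pos: [0.5999, -0.2856, 0.1494]
eef_rot: [[-0.158, 0.987, -0.0], [0.987, 0.158, 0.0], [0.0, -0.0, -1.0]]
wrist_force: [-0.2, -0.3, -3.7]
width: 0.31
finger_force: 50.0
top foot [ 0.6002 -0.2857  0.0973] off/width px [(np.float64(-0.3), np.float64(5.2)), (np.float64(0.4), np.float64(5.0)), (np.float64(-0.05), np.float
 collar ((431.2295837402344, 162.60153198242188), (11.402236938476562, 12.278043746948242), 68.41873931884766) [ 0.5997 -0.2832  0.092 ] perp off of p
scene foot [ 0.6002 -0.2857  0.0973] off/width px [(np.float64(0.85), np.float64(5.5)), (np.float64(0.8), np.float64(5.4)), (np.float64(0.75), np.floa
 collar ((127.95291900634766, 166.2097625732422), (8.349346160888672, 10.151880264282227), 83.17039489746094) [ 0.6006 -0.2808  0.092 ] perp off of po
```

```bash
python3 -m creep '[[255,0,0,2,0],[255,0,0,2,0],[255,0,0,2,0],[255,0,0,0,0]]';python3 -m creep '[[255,0,0,2,0],[255,0,0,2,0],[255,0,0,0,0]]';python3 -m creep '[[255,0,0,2,0],[255,0,0,1,0],[255,0,0,0,0],[255,0,0,0,0]]'
```

```text
time_s: 9.72
eef_pos: [0.5996, -0.2854, 0.1428]
eef_rot: [[-0.158, 0.987, -0.001], [0.987, 0.158, 0.001], [0.001, -0.001, -1.0]]
wrist_force: [0.2, -0.3, -3.6]
width: 0.309
finger_force: 50.0
time_s: 9.97
eef_pos: [0.5997, -0.2855, 0.139]
eef_rot: [[-0.158, 0.987, -0.001], [0.987, 0.158, 0.0], [0.001, -0.001, -1.0]]
wrist_force: [0.0, 0.6, -2.9]
width: 0.309
finger_force: 50.0
time_s: 10.3
eef_pos: [0.5999, -0.2856, 0.1365]
eef_rot: [[-0.158, 0.987, -0.0], [0.987, 0.158, 0.0], [0.0, -0.0, -1.0]]
wrist_force: [-0.4, -0.4, -3.1]
width: 0.31
finger_force: 50.0
```

```bash
f(){ grep -E "eef_pos|wrist"; }
python3 -m creep '[[255,0,0,1,0],[255,0,0,1,0],[255,0,0,1,0]]'|f;python3 -m creep '[[255,0,0,1,0],[255,0,0,1,0]]'|f;python3 -m creep '[[255,0,0,1,0],[255,0,0,1,0]]'|f;python3 -m creep '[[255,0,0,1,0],[255,0,0,1,0]]'|f
```

```text
eef_pos: [0.6, -0.2857, 0.1337]
wrist_force: [0.4, 0.6, -3.7]
eef_pos: [0.6002, -0.2858, 0.1318]
wrist_force: [1.0, 0.0, -1.8]
eef_pos: [0.6005, -0.286, 0.1312]
wrist_force: [-1.7, -0.1, 6.3]
eef_pos: [0.6008, -0.2862, 0.1307]
wrist_force: [-2.8, 1.7, 9.2]
```

```bash
f(){ grep -E "eef_pos|wrist"; }
python3 -m creep '[[255,0,0,1,0],[255,0,0,1,0]]'|f;python3 -m creep '[[255,0,0,1,0],[255,0,0,1,0]]'|f;python3 -m creep '[[255,0,0,0.5,0],[255,0,0,0.5,0]]'|f
```

```text
eef_pos: [0.601, -0.2863, 0.1296]
wrist_force: [-3.7, 2.3, 13.2]
eef_pos: [0.601, -0.2863, 0.128]
wrist_force: [-3.6, 1.5, 13.5]
eef_pos: [0.601, -0.2862, 0.1269]
wrist_force: [-3.6, 2.2, 9.5]
```

```bash
f(){ grep -E "eef_pos|wrist|finger"; }
python3 -m creep '[[255,0.4,-0.5,0.5,0],[255,0.3,-0.5,0.5,0]]'|f;python3 -m creep '[[255,0,0,0.5,0],[255,0,0,0.5,0]]'|f;python3 -m creep '[[255,0,0,0.5,0],[255,0,0,0.5,0]]'|f
```

```text
eef_pos: [0.6006, -0.286, 0.1252]
wrist_force: [0.9, 0.2, 5.9]
finger_force: 50.0
eef_pos: [0.6006, -0.286, 0.124]
wrist_force: [0.0, 1.0, 5.5]
finger_force: 50.0
eef_pos: [0.6005, -0.286, 0.1228]
wrist_force: [0.2, -0.2, 5.9]
finger_force: 50.0
```

```bash
f(){ grep -E "eef_pos|wrist"; }
for i in 1; do python3 -m creep '[[255,0,0,0.5,0],[255,0,0,0.5,0],[255,0,0,0.5,0]]'|f;python3 -m creep '[[255,0,0,0.5,0],[255,0,0,0.5,0],[255,0,0,0.5,0]]'|f;python3 -m creep '[[255,0,0,0.5,0],[255,0,0,0.5,0]]'|f;done
```

```text
eef_pos: [0.6005, -0.286, 0.1213]
wrist_force: [-0.7, 0.4, 6.5]
eef_pos: [0.6005, -0.286, 0.1199]
wrist_force: [-0.2, 1.2, 8.1]
eef_pos: [0.6005, -0.286, 0.119]
wrist_force: [-0.6, 0.8, 7.1]
```

```bash
f(){ grep -E "eef_pos|wrist"; }
python3 -m creep '[[255,0,0,0.5,0],[255,0,0,0.5,0]]'|f;python3 -m creep '[[255,0,0,0.5,0],[255,0,0,0.5,0]]'|f;python3 -m creep '[[255,0,0,0.5,0],[255,0,0,0.5,0]]'|f
```

```text
eef_pos: [0.6005, -0.286, 0.118]
wrist_force: [-0.2, 0.6, 7.4]
eef_pos: [0.6006, -0.286, 0.1171]
wrist_force: [-0.9, 0.7, 8.0]
eef_pos: [0.6005, -0.286, 0.1161]
wrist_force: [-0.1, 1.1, 6.4]
```

```bash
f(){ grep -E "eef_pos|wrist"; }
python3 -m creep '[[255,0,0,0.5,0],[255,0,0,0.5,0]]'|f;python3 -m creep '[[255,0,0,0.5,0],[255,0,0,0.5,0]]'|f
```

```text
eef_pos: [0.6006, -0.286, 0.1152]
wrist_force: [-1.0, 1.0, 8.4]
eef_pos: [0.6006, -0.286, 0.1142]
wrist_force: [-1.0, 0.9, 7.9]
```

```bash
f(){ grep -E "eef_pos|wrist"; }
python3 -m creep '[[255,0,0,0.5,0],[255,0,0,0.5,0]]'|f;python3 -m creep '[[255,0,0,0.5,0],[255,0,0,0.5,0]]'|f
```

```text
eef_pos: [0.6006, -0.2861, 0.1139]
wrist_force: [-3.1, 1.0, 12.3]
eef_pos: [0.6007, -0.2861, 0.1138]
wrist_force: [-4.1, 1.9, 15.7]
```

The force is rising sharply at about 31 mm depth. I'll press a little more firmly, then hold and read.

```bash
f(){ grep -E "eef_pos|wrist"; }
python3 -m creep '[[255,0.4,-0.5,0.5,0],[255,0.3,-0.5,0.5,0]]'|f;python3 -m creep '[[255,0,0,0.5,0],[255,0,0,0.5,0]]'|f;python3 -m creep '[[255,0,0,0,0],[255,0,0,0,0],[255,0,0,0,0]]'|f
```

```text
eef_pos: [0.6005, -0.286, 0.1138]
wrist_force: [-1.3, 2.0, 16.9]
eef_pos: [0.6006, -0.2861, 0.1137]
wrist_force: [-4.2, 2.7, 18.8]
eef_pos: [0.6005, -0.2861, 0.1136]
wrist_force: [-3.7, 2.5, 17.8]
```

```bash
f(){ grep -E "eef_pos|wrist"; }
python3 -m creep '[[255,0.3,-0.3,0.5,0],[255,0.2,-0.3,0.5,0],[255,0,0,0.5,0]]'|f;python3 -m creep '[[255,0,0,0,0],[255,0,0,0,0],[255,0,0,0,0]]'|f
```

```text
eef_pos: [0.6005, -0.2861, 0.1135]
wrist_force: [-4.3, 2.6, 23.3]
eef_pos: [0.6005, -0.2861, 0.1135]
wrist_force: [-4.6, 2.1, 22.4]
```

```bash
f(){ grep -E "eef_pos|wrist"; }
python3 -m creep '[[255,0,0,-1,0],[255,0,0,-1,0],[255,0,0,-1,0],[255,0,0,-1,0],[255,0,0,0,0]]'|f;python3 -m creep '[[255,0,0,-0.5,0],[255,0,0,-0.5,0],[255,0,0,0,0]]'|f;python3 -m creep '[[255,0,0,-0.5,0],[255,0,0,-0.5,0],[255,0,0,0,0]]'|f
```

```text
eef_pos: [0.6003, -0.2859, 0.1138]
wrist_force: [1.9, -0.2, 8.1]
eef_pos: [0.6002, -0.2858, 0.1138]
wrist_force: [3.9, -2.6, 6.8]
eef_pos: [0.6001, -0.2858, 0.1138]
wrist_force: [6.3, -2.6, 2.5]
```

```bash
f(){ grep -E "eef_pos|wrist"; }
python3 -m creep '[[255,-0.4,0.6,-0.5,0],[255,-0.3,0.6,-0.5,0],[255,0,0,0,0]]'|f;python3 -m creep '[[255,0,0,-0.5,0],[255,0,0,-0.5,0],[255,0,0,0,0]]'|f
```

```text
eef_pos: [0.6003, -0.2858, 0.1138]
wrist_force: [4.5, -2.8, 3.3]
eef_pos: [0.6003, -0.2858, 0.114]
wrist_force: [6.7, -3.6, 0.7]
```

```bash
f(){ grep -E "eef_pos|wrist"; }
python3 -m creep '[[255,-0.4,0.6,-0.5,0],[255,-0.3,0.6,-0.5,0],[255,0,0,0,0]]'|f;python3 -m creep '[[255,0,0.3,-0.5,0],[255,0,0,-0.5,0],[255,0,0,0,0]]'|f;python3 -m creep '[[255,0,0.3,-0.5,0],[255,0,0,0,0]]'|f
```

```text
eef_pos: [0.6005, -0.2858, 0.1141]
wrist_force: [4.7, -3.0, -0.7]
eef_pos: [0.6005, -0.2858, 0.1141]
wrist_force: [5.1, -3.6, -3.6]
eef_pos: [0.6005, -0.2858, 0.1142]
wrist_force: [5.8, -4.0, -5.3]
```

```bash
f(){ grep -E "eef_pos|wrist"; }
python3 -m creep '[[255,-0.5,0.6,-0.5,0],[255,-0.4,0.6,0,0],[255,0,0,0,0]]'|f;python3 -m creep '[[255,0,0,-0.5,0],[255,0,0,0,0]]'|f;python3 -m creep '[[255,0,0,-0.5,0],[255,0,0,0,0]]'|f
```

```text
eef_pos: [0.6007, -0.2859, 0.1143]
wrist_force: [1.9, -5.0, -5.9]
eef_pos: [0.6007, -0.2859, 0.1155]
wrist_force: [1.2, -4.1, -7.8]
eef_pos: [0.6008, -0.2858, 0.1164]
wrist_force: [1.7, -4.1, -7.0]
```

```bash
f(){ grep -E "eef_pos|wrist"; }
python3 -m creep '[[255,-0.4,0,-0.5,0],[255,0,0,0,0]]'|f;python3 -m creep '[[255,-0.4,0,-0.4,0],[255,0,0,0,0]]'|f
```

```text
eef_pos: [0.6008, -0.2859, 0.1169]
wrist_force: [-0.5, -2.7, -7.4]
eef_pos: [0.6008, -0.286, 0.1169]
wrist_force: [0.2, -3.1, -10.6]
```

The collar hit its top stop: 3 mm of rise, with the force stepping to −10.6 N. Now I'll let it back down and press lightly home.

```bash
f(){ grep -E "eef_pos|wrist"; }
python3 -m creep '[[255,0,0,0.5,0],[255,0,0,0.5,0],[255,0,0,0.5,0],[255,0,0,0.5,0],[255,0,0,0.5,0],[255,0,0,0,0]]'|f;python3 -m creep '[[255,0,0,0.5,0],[255,0,0,0.5,0],[255,0,0,0.5,0],[255,0,0,0,0]]'|f;python3 -m creep '[[255,0,0,0.5,0],[255,0,0,0.5,0],[255,0,0,0.5,0],[255,0,0,0,0]]'|f
```

```text
eef_pos: [0.601, -0.2861, 0.1152]
wrist_force: [-4.8, -0.0, -6.9]
eef_pos: [0.601, -0.2862, 0.1142]
wrist_force: [-6.4, 0.0, -5.3]
eef_pos: [0.6011, -0.2862, 0.114]
wrist_force: [-8.8, 0.9, -0.2]
```

```bash
f(){ grep -E "eef_pos|wrist"; }
python3 -m creep '[[255,0.4,-0.5,0.5,0],[255,0.3,0,0.5,0],[255,0,0,0.5,0],[255,0,0,0,0]]'|f
```

```text
eef_pos: [0.6011, -0.2862, 0.1139]
wrist_force: [-8.2, 1.0, 3.0]
```

```bash
f(){ grep -E "eef_pos|wrist"; }
python3 -m creep '[[255,0,-0.8,0.5,0],[255,0,-0.8,0.5,0],[255,0,0,0.5,0],[255,0,0,0,0]]'|f;python3 -m creep '[[255,0,-0.4,0.5,0],[255,0,-0.4,0.5,0],[255,0,0,0.5,0],[255,0,0,0,0]]'|f
```

```text
eef_pos: [0.6009, -0.2863, 0.1138]
wrist_force: [-6.9, 2.6, 6.6]
eef_pos: [0.6008, -0.2864, 0.1137]
wrist_force: [-6.5, 3.8, 10.4]
```

```bash
f(){ grep -E "eef_pos|wrist"; }
python3 -m creep '[[255,0.4,-0.7,0.5,0],[255,0.4,-0.7,0.5,0],[255,0,0,0.5,0],[255,0,0,0,0]]'|f;python3 -m creep '[[255,0.3,-0.4,0.5,0],[255,0,-0.4,0,0],[255,0,0,0,0]]'|f
```

```text
eef_pos: [0.6006, -0.2863, 0.1137]
wrist_force: [-6.1, 2.8, 13.0]
eef_pos: [0.6005, -0.2863, 0.1137]
wrist_force: [-4.4, 3.5, 13.2]
```

```bash
f(){ grep -E "eef_pos|wrist"; }
python3 -m creep '[[255,0,0,-0.7,0],[255,0,0,-0.7,0],[255,0,0,-0.6,0],[255,0,0,0,0]]'|f;python3 -m creep '[[255,0,0,-0.5,0],[255,0,0,-0.5,0],[255,0,0,0,0],[255,0,0,0,0]]'|f
```

```text
eef_pos: [0.6004, -0.2861, 0.1138]
wrist_force: [-1.1, 1.7, 6.5]
eef_pos: [0.6003, -0.2862, 0.1137]
wrist_force: [1.4, 2.2, 8.2]
```

```bash
f(){ grep -E "eef_pos|wrist|finger|width"; }
python3 -m creep '[[255,0.2,0.3,-0.5,0],[255,0.2,0.3,-0.5,0],[255,0,0,-0.5,0],[255,0,0,0,0]]'|f;python3 -m creep '[[255,0,0,0,0],[255,0,0,0,0],[255,0,0,0,0]]' 20|f;python3 -m creep '[[255,0,0,0,0],[255,0,0,0,0],[255,0,0,0,0]]' 5|f
```

```text
eef_pos: [0.6002, -0.286, 0.1137]
wrist_force: [4.4, 0.4, 7.4]
width: 0.303
finger_force: 50.0
eef_pos: [0.6002, -0.286, 0.1138]
wrist_force: [6.3, 0.7, 6.3]
width: 0.314
finger_force: 20.0
eef_pos: [0.5998, -0.286, 0.1136]
wrist_force: [3.6, 0.2, 7.9]
width: 0.313
finger_force: 5.0
```

```bash
f(){ grep -E "eef_pos|wrist|finger|width"; }
python3 -m creep '[[150,0,0,0,0],[130,0,0,0,0],[120,0,0,0,0],[120,0,0,0,0],[120,0,0,0,0],[120,0,0,0,0],[120,0,0,0,0]]' |f
python3 - <<'E'
from h import *
import cv2
t,s=snapshot("top"),snapshot("scene")
cv2.imwrite("pics/e.png",np.hstack([cv2.resize(t[115:215,380:480],(400,400),interpolation=2),cv2.resize(s[105:205,80:180],(400,400),interpolation=2)])[:,:,::-1])
E
```

```text
eef_pos: [0.5966, -0.285, 0.1101]
wrist_force: [-0.4, 0.9, -1.2]
width: 0.528
finger_force: 0.0
```

View pics/e.png

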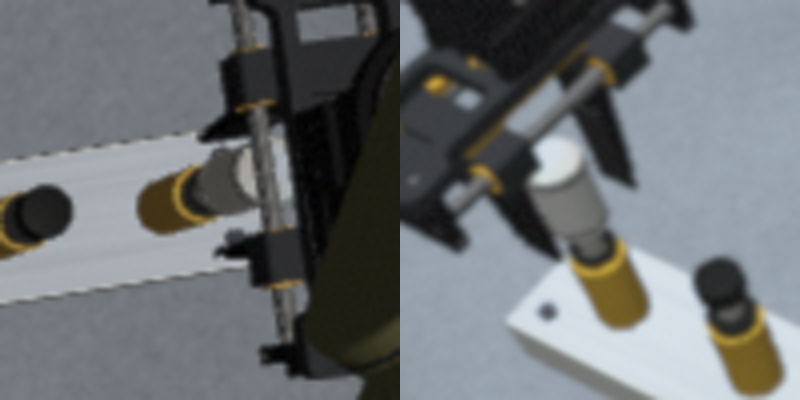

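The filter stands upright in the fitting with the fingers clear on both sides. I'll recentre and retreat upward.

```bash
f(){ grep -E "eef_pos|wrist|time"; }
python3 -m creep '[[110,0,3.5,0,0],[100,0,0,-4,0],[100,0,0,-8,0],[100,0,0,-15,0],[100,0,0,-20,0],[100,0,0,-25,0],[100,0,0,-30,0],[100,0,0,-30,0],[100,0,0,-15,0],[100,0,0,-5,0],[100,0,0,0,0],[100,0,0,0,0]]' |f
python3 -m creep '[[100,30,0,-10,0],[100,36,0,0,0],[100,36,0,0,0],[100,36,0,0,0],[100,36,0,0,0],[100,30,0,0,0],[100,15,0,0,0],[100,0,0,0,0],[100,0,0,0,0]]' |f
python3 - <<'E'
from ax import proj
from h import *
import cv2
t,s=snapshot("top"),snapshot("scene")
cv2.imwrite("pics/f.png",np.hstack([cv2.resize(t[110:210,370:470],(400,400),interpolation=2),cv2.resize(s[100:200,90:190],(400,400),interpolation=2)])[:,:,::-1])
for z in(.155,.158,.161,.164,.170):print(z,proj("top",[.6,-.285,z]).round(1),proj("scene",[.6,-.285,z]).round(1))
E
```

```text
time_s: 23.9
eef_pos: [0.5999, -0.2843, 0.2613]
wrist_force: [-0.4, -0.5, -1.2]
time_s: 24.65
eef_pos: [0.5652, -0.0681, 0.2708]
wrist_force: [-0.4, -0.3, -0.0]
top foot [ 0.5656 -0.0693  0.2189] off/width px [(np.float64(-2.3), np.float64(7.4)), (np.float64(-2.35), np.float64(7.3)), (np.float64(-2.35), np.float64(7.3)), (np.float64(-2.3), np.float64(7.4)), (np.float64(-2.2), np.float64(7.6)), (np.float64(-1.95), np.float64(8.1)), (np.float64(-1.85), np.float64(8.3)), (np.float64(-1.75), np.float64(8.5)), (np.float64(-1.7), np.float64(8.6)), (np.float64(-1.6), np.float64(8.8))] perp [0.61 0.79]
 collar ((431.2295837402344, 162.60153198242188), (11.402236938476562, 12.278043746948242), 68.41873931884766) [ 0.5997 -0.2832  0.092 ] perp off of port vs proj(foot xy) 54.69
scene foot [ 0.5657 -0.0694  0.2192] off/width px [(np.float64(-0.0), np.float64(12.0)), (np.float64(-0.0), np.float64(12.0)), (np.float64(-0.0), np.float64(12.0)), (np.float64(-0.0), np.float64(12.0)), (np.float64(-0.0), np.float64(12.0)), (np.float64(-0.0), np.float64(12.0)), (np.float64(-0.0), np.float64(12.0)), (np.float64(-0.0), np.float64(12.0)), (np.float64(-0.0), np.float64(12.0)), (np.float64(-0.0), np.float64(12.0))] perp [ 0.97 -0.26]
 collar ((127.95291900634766, 166.2097625732422), (8.349346160888672, 10.151880264282227), 83.17039489746094) [ 0.6006 -0.2808  0.092 ] perp off of port vs proj(foot xy) -71.79
0.155 [447.2 157.2] [116.5 144.5]
0.158 [448.  156.9] [116.  143.5]
0.161 [448.8 156.7] [115.5 142.5]
0.164 [449.6 156.4] [114.9 141.4]
0.17 [451.2 155.8] [113.9 139.3]
```

View pics/f.png

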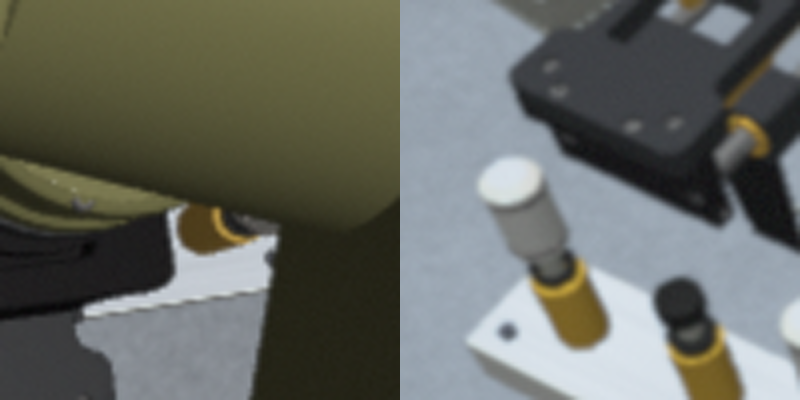

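The filter stands home, with its top at scene ≈(117,145) and the collar down. The robot is clear of everything, so I'm handing in.

```bash
python3 -c "
from rig import *
print(finish_job())"
```

```text
the job is handed in; nothing more can be done
None
```

I pushed the filter fully home in the free fitting, tugged it until the collar rose 3 mm to its stop, pressed it back home, let go and handed the job in at about 25 s; no verdict on the result came back.

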